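# Brake the running sharpening disc with its index pin and lock it

### The job

The sharpener's disc is being turned by its drive through a slip clutch. Take the spring index pin from its stand, pass its foot through the slot in the bracket just after the disc's hole has gone by, and drag it on the disc, never pressing over 25 N, until the disc only creeps, at most about a third of its free speed, before the hole comes round again; let the pin snap into the hole, push it fully home so the disc is locked, and let go. Slow the disc with the pin only, not with the hand, never let the pin enter the hole of a disc that still runs faster, and leave the tools lying round about where they are.

Things in the scene. Friction and masses are not known exactly. Their poses are not given: they have to be found in the camera images.
- slot (a point): mouth centre of the slot, top face of the index bracket: an aluminium arm 20 mm thick, 44 mm wide, 8 mm above the disc, reaching in over its rim from a post. The slot goes straight through: 11.4 mm wide along the rim (point x), 15 mm along the radius (point y), top edges chamfered 2 mm. z up; y points outward from the disc's axis. The disc's face is 28 mm below this point
- disc_axis (a point): centre of the disc's face, on its upright axis, 85 mm above the bench; axes as the slot's, which lies 78 mm away along y. The sharpener is a grey housing 196 x 196 mm, 62 mm high, under a bare flat steel disc 190 mm across, 12 mm thick. Only two screw heads, 3 mm high, 36 mm outward of the slot, rise above the bracket's top
- disc (a joint): disc angle (rad), growing without limit, counterclockwise from above; hole under the slot at pi/2 plus whole turns. The slip clutch gives 0.2 N m at standstill, falling evenly to nothing at 4 rad/s, its free speed (a turn in 1.6 s): a pin dragged at the slot slows it in proportion; a press of some 2.5 to 8 N (friction varies) stalls it; eased, it runs again. It follows a change in 0.25 s
- disc_hole (a point): centre of the disc's only hole, on its upper face, 78 mm from the axis; goes round with the disc. It goes through the 12 mm disc, is 13 mm wide along the rim and 18 mm along the radius, with sharp edges; 10 mm of free space lies beneath the disc
- pin: the loose dark steel spring index pin, 92 mm long, about 110 g, upright in its stand at the start. Origin at its foot's centre, z up. Shaft 10 mm across, 38 mm long, foot tapered to 7.6 mm over the last 2 mm; collar 24 mm across from 38 to 43 mm above the foot; then a round grip sleeve. Fully home, the collar rests on the bracket, the foot 10 mm below the disc's face
- pin_grip (a point): middle of the pin's grip sleeve, the place to hold it, 71 mm above the foot at rest. The sleeve, 16 mm across (19 mm at its top knurl), reaches from 50 to 92 mm above the foot. It slides up to 6 mm down towards the collar against a spring, 2.2 N per mm, and then is solid; the spring snaps the foot into the hole as soon as they meet
- pin_tip (a point): centre of the pin's foot
- stand: fixed wooden block 64 x 64 x 42 mm with one upright hole in which the pin stands, collar on the block's top; origin at the centre of its underside
- chisel_18: bystander: wood chisel with a yellowish handle, 240 mm long, lying on the bench
- chisel_10: bystander: narrower wood chisel with a red handle, 240 mm long, lying on the bench
- hex_keys: bystander: folding hex key set, 96 mm long, lying on the bench
- carpenter_pencil: bystander: flat carpenter's pencil, 171 mm long, lying on the bench

How it is judged:
On the way:
1. The pin's foot, in the slot, drags on the disc and has slowed it to under 1.5 rad/s, about a third of its free speed, for 0.15 s (contact force between pin and disc above 0.3 N and horizontal distance between pin_tip and slot below 0.006 m and velocity of joint disc below 1.5 rad/s), for 0.15 s.
At the end, for the whole second after the job is handed in: the pin stands upright (within 0.18 rad) through the slot and the disc's hole, its collar down on the bracket to within 4 mm (the drive may lean it a little), the hole within 8 mm of the slot's centre, disc and pin at rest, the pin let go (z of pin_tip in the frame of slot below -0.034 m and horizontal distance between pin_tip and slot below 0.006 m and horizontal distance between disc_hole and slot below 0.008 m and angle between pin's own z axis and vertical below 0.18 rad and velocity of joint disc between -0.05 and 0.05 rad/s and linear speed of pin below 0.02 m/s); the robot touches nothing.
It fails at once if the pin is pressed on the disc with more than 25 N (contact force between pin and disc above 25 N).
It fails at once if the pin enters the hole by 3 mm or more while the disc still runs faster than 1.5 rad/s, about a third of its free speed (horizontal distance between pin_tip and slot below 0.012 m and z of pin_tip in the frame of disc_axis below -0.003 m and velocity of joint disc above 1.5 rad/s).
It fails at once if the hand or arm touches the disc (contact force between any of the fingers, the arm and disc above 0.5 N).
It fails at once if a bystander is moved by more than 20 mm (distance of any of chisel_18, chisel_10, hex_keys, carpenter_pencil from where it was at the start of the episode above 0.02 m).
It also fails if it takes over 64 s, if anything falls off the work surface, if the arm or the gripper's body presses on something with over 40 N, if the wrist force passes 120 N, or if a joint passes its speed limit or range.

### The arm

A 7-joint arm with a two-finger parallel gripper is mounted at the origin on a cart in front of the work surface, level with it; the furniture and walls round the work are solid. World frame = base frame: x ahead of the robot, y to its left, z up, the work surface at z = 0. Lengths are in m, angles in rad, forces in N, time in s.
With the tool pointing down it reaches from about 0.4 to 0.85 m from the base axis. Payload 6.9 kg.
Tool frame: the origin (TCP) lies midway between the tips of the shut fingers; the grasp point (between the pads) lies 19 mm behind it; z points along the fingers, y is the line along which they close (so a half turn about z gives the same grasp; the last joint's range is limited). The gripper opens to 85 mm and grips with 20 to 120 N. Pads are 22 mm wide; open, the fingers measure 114 mm over their backs; the gripper's body (76 mm by 85 mm) begins 54 mm behind the grasp point. The pads swing forward as they close: fully open they stand 13 mm farther back than shut.
Start: joints at [-1.111, 0.507, -0.238, 1.5, 0.126, 1.149, -0.155], TCP at [0.217, 0.586, 0.201] pointing down, gripper open.
Joint ranges: [-3.08, 3.08], [-0.24, 2.05], [-1.43, 1.35], [0, 2.5], [-1.52, 4.66], [0.17, 1.96], [-2.89, 2.89]. Speed limits (rad/s): [2.39, 2.39, 3.14, 3.14, 3.14, 3.14, 3.14].

### API

Orientations are given as a unit quaternion [w, x, y, z].
In Python, from cell import telemetry, optics, manip gives the robot as it stands.
- The arm moves only by the shell command python3 -m creep 'ROWS' [FORCE]. ROWS is JSON, a list of rows, each an object of numbers: "tx", "ty", "tz": the shift along the tool's x, y, z in mm; "roll": the turn about the tool's z in degrees; "fingers": the closure, from 0 (fully open) to 1 (shut). In form: [{"tx": .., "ty": .., "tz": .., "roll": .., "fingers": ..}, ...]. A call has 1 to 20 rows; each row shifts and turns the commanded pose from where the row before left it, along the tool's axes as they then stand; what a row does not reach is not made up. A row lasts 1/8 s, in which the tool goes at most 62.5 mm and 10.7 degrees, less where a joint would pass 70% of its speed; a pose out of reach is approached as far as the arm can. A call with a gripper value outside its range is refused whole. The fingers move at their own pace and stop on an object; FORCE is the grip in N (left out, the last holds). Time passes only in rows, so rows that do not move let the fingers close. It gives the time, the measured TCP pose, the force, the opening and the grip force at its end, in the units of the state.
- telemetry.observe(): the state, without advancing time (a new reading comes with each control period).
- optics.snapshot(name): name is "scene" or "top" or "wrist"; returns a dict with "img" (400x640x3 uint8, red, green, blue), "fx", "fy", "cx", "cy" (pixels), "eye" and "orientation" of the camera in the world. Camera axes: x right, y down, z forward; pixel columns grow to the right and rows downward; lengths in m; the calibration is good to about 2 mm. A picture is of the moment at which its call begins. There is no depth.
- manip.job_done(): hands the job in; it is judged then, once.
The state is a dict: "time": time; "qpos": joint angles; "joint_velocities": joint speeds; "joint_torque": joint torques, N m; "tcp_pos": TCP position; "orientation": TCP orientation; "contact_force": force on the tool from outside, world axes, zero at the start; "moment": the same for the moment, N m; "gripper_width": finger opening in m; "gripper_force": force on a finger pad.
Only numpy, scipy, OpenCV 4.12 (cv2) and the standard library are available. Lean on these libraries where they do the work, as an engineer would, in place of code of your own. Each camera call takes 0.05 s, during which the arm holds its last target. There are 200 camera calls.

## Working session

There is one attempt and no reset: what is moved stays moved. The work goes in short steps, Python scripts to look and compute and a shell command to move; the robot and the scene stay as the last step left them, time stands still between calls to the robot, and variables do not carry over. Pictures are saved under pics/ and viewed, at most 10 in all, crops included, and the job is handed in when it is done.

```bash
mkdir -p pics; ls; python3 - <<'E'
from cell import telemetry, optics
import cv2,pickle
s=telemetry.observe(); print(s)
d={}
for n in ("scene","top","wrist"):
    c=optics.snapshot(n); d[n]=c
    cv2.imwrite(f"pics/a_{n}.png",c["img"][:,:,::-1]); print(n,{k:v for k,v in c.items() if k!="img"})
pickle.dump(d,open("a.pkl","wb"))
E
```

```text
pics
{'time': 0.0, 'qpos': array([-1.11151512,  0.50832104, -0.23752815,  1.50116042,  0.1257029 ,
        1.14888341, -0.15480647]), 'joint_velocities': array([-0.00030934,  0.00108277,  0.00115723,  0.0010297 , -0.00038576,
       -0.00029119, -0.0018152 ]), 'joint_torque': array([ 2.14762763e-04, -6.20597863e+01, -2.18595520e+00, -2.49649823e+01,
        1.28026656e-02,  1.20144899e-02, -6.59713777e-06]), 'tcp_pos': array([0.21640705, 0.58573702, 0.20063074]), 'orientation': array([-1.38685332e-04,  1.75960566e-01,  9.84396813e-01, -8.80230119e-04]), 'contact_force': array([0.38646099, 0.00095958, 0.62505078]), 'moment': array([0.03387169, 0.01421484, 0.0302694 ]), 'gripper_force': 0.0, 'gripper_width': 0.08540982436029489}
scene {'fx': 369.95911232474566, 'fy': 369.95911232474566, 'cx': 322.42742844668925, 'cy': 195.54643644795183, 'eye': array([ 0.20713525, -0.50634996,  0.82401413]), 'orientation': array([-0.35340803,  0.90496563, -0.21944737,  0.08934668])}
top {'fx': 490.6396699916909, 'fy': 490.6396699916909, 'cx': 321.43887436610237, 'cy': 190.27982596643855, 'eye': array([0.35045122, 0.08190703, 1.41705167]), 'orientation': array([ 0.05970134, -0.69398331,  0.71584939, -0.04881147])}
wrist {'fx': 296.09791061876444, 'fy': 296.09791061876444, 'cx': 323.721443429568, 'cy': 200.13292755522502, 'eye': array([0.14122448, 0.61415657, 0.37254161]), 'orientation': array([0.12966835, 0.81017501, 0.5646077 , 0.08955843])}
```

View pics/a_scene.png

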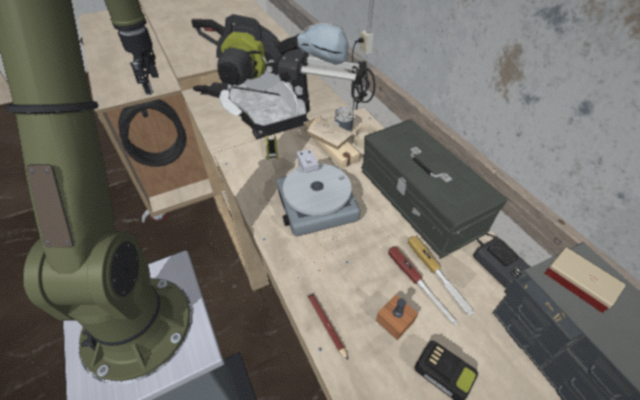

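View pics/a_top.png

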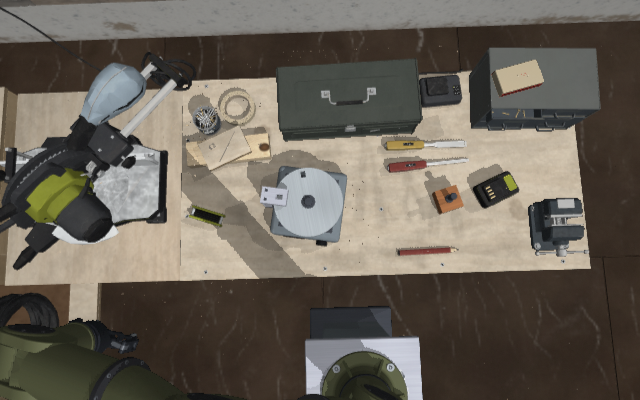

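The scene view shows the sharpener (disc about (317,187), bracket (307,158)) and the stand with the pin at (398,310). In the top view the disc is at (308,202), the bracket at (273,196) and the stand at (448,199). Next I'll enlarge both from the top view and measure.

```bash
cat > h.py <<'E'
import numpy as np,cv2
from scipy.spatial.transform import Rotation as R
def rot(q): return R.from_quat(np.r_[q[1:],q[0]])
def ray(c,uv):
    uv=np.atleast_2d(uv).astype(float)
    d=np.c_[(uv[:,0]-c["cx"])/c["fx"],(uv[:,1]-c["cy"])/c["fy"],np.ones(len(uv))]
    return rot(c["orientation"]).apply(d)
def onz(c,uv,z):
    d=ray(c,uv); return c["eye"]+d*((z-c["eye"][2])/d[:,2])[:,None]
def proj(c,p):
    v=rot(c["orientation"]).inv().apply(np.atleast_2d(p)-c["eye"])
    return np.c_[v[:,0]/v[:,2]*c["fx"]+c["cx"],v[:,1]/v[:,2]*c["fy"]+c["cy"]]
def tri(c1,u1,c2,u2):
    A=np.zeros((3,3));b=np.zeros(3)
    for c,u in((c1,u1),(c2,u2)):
        d=ray(c,u)[0];d/=np.linalg.norm(d);M=np.eye(3)-np.outer(d,d);A+=M;b+=M@c["eye"]
    return np.linalg.solve(A,b)
E
python3 - <<'E'
import pickle,cv2,numpy as np
from h import *
d=pickle.load(open("a.pkl","rb"));t=d["top"];s=d["scene"]
a=cv2.resize(t["img"][155:255,250:360],None,fx=5,fy=5,interpolation=2)[:500,:550]
b=cv2.resize(t["img"][175:225,425:475],None,fx=5,fy=5,interpolation=2)
c=cv2.resize(s["img"][280:350,365:435],None,fx=3.5,fy=3.5,interpolation=2)
im=np.zeros((500,800,3),np.uint8);im[:,:550]=a;im[:250,550:]=b;im[250:495,550:795]=c
cv2.imwrite("pics/b.png",im[:,:,::-1])
# disc by bright-grey fit
hsv=cv2.cvtColor(t["img"],cv2.COLOR_RGB2HSV)
print("disc approx",onz(t,[308,202],.085),"slot approx",onz(t,[273,196],.113),"stand",onz(t,[448,199],.042))
m=((hsv[...,0]<14)&(hsv[...,1]>130)&(hsv[...,2]>60)).astype(np.uint8)
n,l,st,ce=cv2.connectedComponentsWithStats(m)
for i in range(1,n):
    if st[i,4]>60: print(st[i],ce[i])
E
```

```text
disc approx [[0.52573461 0.13716199 0.085     ]] slot approx [[0.54132587 0.22974113 0.113     ]] stand [[ 0.52730076 -0.25550125  0.042     ]]
[389 161  37  10 195] [405.26666667 165.23589744]
[434 185  29  28 433] [447.33025404 199.13163972]
[400 248  50   6 172] [425.1744186  250.63953488]
```

View pics/b.png

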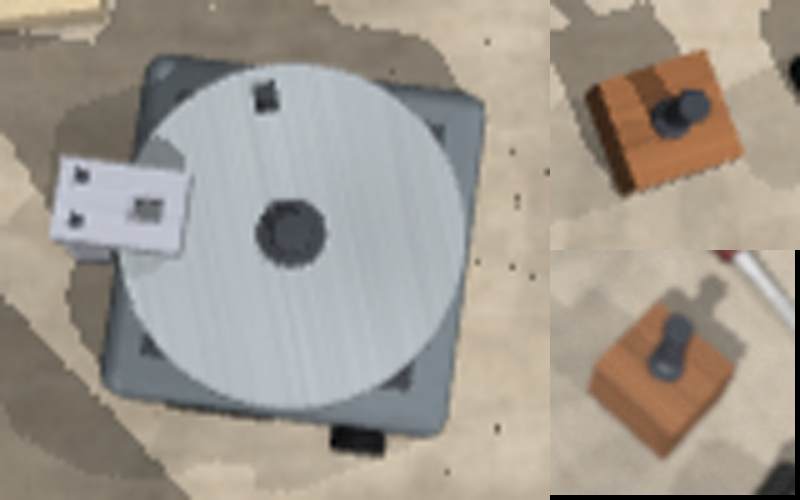

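The enlargement shows the slot mouth at top px (279.0,196.4), the disc centre at (308.2,201.7), the hole at (302.6,174.4), and the pin top at (453.0,195.6) with its collar near (449.6,198). The stand is clear all round.

```bash
python3 - <<'E'
import pickle
from h import *
d=pickle.load(open("a.pkl","rb"));t=d["top"];s=d["scene"]
D=onz(t,[308.2,201.7],.085)[0];S=onz(t,[279.0,196.4],.113)[0]
print("disc",D,"slot",S,"dist",np.linalg.norm((S-D)[:2]),np.degrees(np.arctan2(*(S-D)[[1,0]])))
print("pin top",onz(t,[453,195.6],.096),"collar",onz(t,[449.6,198],.047))
ps=(365+(128+.5)/3.5-.5,280+(75+.5)/3.5-.5);print("scene pin top",ps,onz(s,ps,.096),tri(t,[453,195.6],s,ps))
print("proj stand top corners angle", R.from_quat([0,0,0,1]).as_euler('xyz'))
# top box edge angle from crop corners, z=.042
c=np.array([[705,50],[743,155],[634,192],[597,88]])-[550,0];px=(c+.5)/5-.5+[425,175]
P=onz(t,px,.042);print(P,P.mean(0)); e=P[1]-P[0];print(np.degrees(np.arctan2(e[1],e[0])))
o=np.array([-1.38e-4,.17596,.9844,-.00088]);print(rot(o).as_matrix())
E
```

```text
disc [0.52654527 0.136593   0.085     ] slot [0.53971933 0.2136011  0.113     ] dist 0.07812684102478715 80.2921745780761
pin top [[ 0.52919655 -0.25636029  0.096     ]] collar [[ 0.52934112 -0.25893677  0.047     ]]
scene pin top (401.2142857142857, 301.07142857142856) [[ 0.52977701 -0.25812914  0.096     ]] [ 0.53004808 -0.25720351  0.09398   ]
proj stand top corners angle [0. 0. 0.]
[[ 0.5676316  -0.27971327  0.042     ]
 [ 0.50726696 -0.29668673  0.042     ]
 [ 0.48834634 -0.234359    0.042     ]
 [ 0.54790066 -0.217509    0.042     ]] [ 0.52778639 -0.257067    0.042     ]
-164.2949610141119
[[-9.38076495e-01  3.46427701e-01 -5.81380468e-04]
 [ 3.46428186e-01  9.38074984e-01 -1.68396881e-03]
 [-3.79949692e-05 -1.78109814e-03 -9.99998413e-01]]
```

```bash
python3 -m creep '[{"tx":-40.8,"ty":-29.7},{"tx":-40.8,"ty":-29.7},{"tx":-40.8,"ty":-29.7},{"tx":-40.8,"ty":-29.7},{"tx":-40.8,"ty":-29.7},{"tx":-40.8,"ty":-29.7},{"tx":-40.8,"ty":-29.7},{"tx":-40.8,"ty":-29.7},{"tx":-21.6,"ty":-37.1},{"tx":-21.6,"ty":-37.1},{"tx":-21.6,"ty":-37.1},{"tx":-21.6,"ty":-37.1}]' 40; python3 -m creep '[{"tx":-21.6,"ty":-37.1},{"tx":-21.6,"ty":-37.1},{"tx":-21.6,"ty":-37.1},{"tx":-21.6,"ty":-37.1},{"tx":-21.6,"ty":-37.1},{"tx":-21.6,"ty":-37.1},{"tx":-21.6,"ty":-37.1},{"tx":-21.6,"ty":-37.1},{"tx":0},{"tx":0},{"tx":0}]'
python3 - <<'E'
from h import *
from cell import telemetry,optics
import pickle
w=optics.snapshot("wrist");pickle.dump(w,open("w1.pkl","wb"))
cv2.imwrite("pics/w1.png",w["img"][:,:,::-1])
s=telemetry.observe();print(s["time"],s["tcp_pos"],s["orientation"],s["contact_force"])
for z in(.004,.047,.096):print(proj(w,[.529,-.257,z]))
E
```

```text
0.2 [0.21649002 0.58595694 0.20094247] [-8.63058899e-05  1.76002032e-01  9.84389654e-01 -5.35879298e-04] [ 0.51013361 -0.1499585   0.12925311]
[[-38.34778742 474.66672966]]
[[-66.97536531 504.01328303]]
[[-105.65634706  543.66572935]]$[0]: bad value
$[0]: bad value
```

View pics/w1.png

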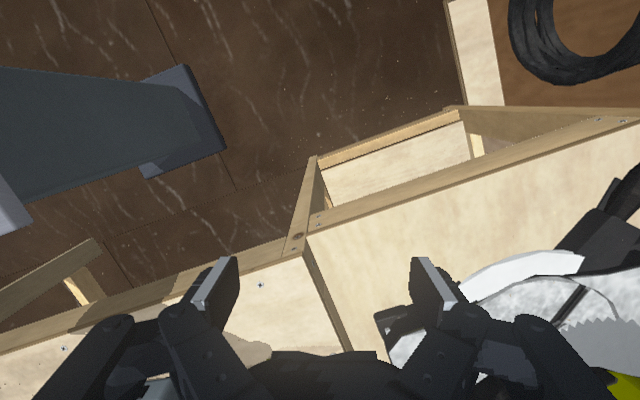

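The wrist view shows only the open fingers at the bottom, because the arm hasn't moved: each row needs all its fields.

```bash
python3 -m creep '[{"tx":-40.8,"ty":-29.7,"tz":0,"roll":0,"fingers":0},{"tx":-40.8,"ty":-29.7,"tz":0,"roll":0,"fingers":0},{"tx":-40.8,"ty":-29.7,"tz":0,"roll":0,"fingers":0},{"tx":-40.8,"ty":-29.7,"tz":0,"roll":0,"fingers":0},{"tx":-40.8,"ty":-29.7,"tz":0,"roll":0,"fingers":0},{"tx":-40.8,"ty":-29.7,"tz":0,"roll":0,"fingers":0},{"tx":-40.8,"ty":-29.7,"tz":0,"roll":0,"fingers":0},{"tx":-40.8,"ty":-29.7,"tz":0,"roll":0,"fingers":0}]' 40 && python3 -m creep '[{"tx":-21.6,"ty":-37.1,"tz":0,"roll":0,"fingers":0},{"tx":-21.6,"ty":-37.1,"tz":0,"roll":0,"fingers":0},{"tx":-21.6,"ty":-37.1,"tz":0,"roll":0,"fingers":0},{"tx":-21.6,"ty":-37.1,"tz":0,"roll":0,"fingers":0},{"tx":-21.6,"ty":-37.1,"tz":0,"roll":0,"fingers":0},{"tx":-21.6,"ty":-37.1,"tz":0,"roll":0,"fingers":0},{"tx":-21.6,"ty":-37.1,"tz":0,"roll":0,"fingers":0},{"tx":-21.6,"ty":-37.1,"tz":0,"roll":0,"fingers":0},{"tx":-21.6,"ty":-37.1,"tz":0,"roll":0,"fingers":0},{"tx":-21.6,"ty":-37.1,"tz":0,"roll":0,"fingers":0},{"tx":-21.6,"ty":-37.1,"tz":0,"roll":0,"fingers":0},{"tx":-21.6,"ty":-37.1,"tz":0,"roll":0,"fingers":0},{"tx":0,"ty":0,"tz":0,"roll":0,"fingers":0},{"tx":0,"ty":0,"tz":0,"roll":0,"fingers":0}]'
cat > look.py <<'E'
import sys,pickle
from h import *
from cell import telemetry,optics
n=sys.argv[1]
w=optics.snapshot("wrist");pickle.dump(w,open(n+".pkl","wb"))
cv2.imwrite(f"pics/{n}.png",w["img"][:,:,::-1])
s=telemetry.observe();print(s["time"],s["tcp_pos"],s["orientation"],s["contact_force"],s["gripper_width"])
M=rot(s["orientation"]).as_matrix();print(M.round(4))
for p in ([.529,-.257,.047],[.529,-.257,.096],[.5397,.2136,.113]):print(p,proj(w,p))
E
python3 look.py w2
```

```text
time: 1.2
tcp_pos: [0.4411, 0.2488, 0.2016]
orientation: [0.0, 0.176, 0.984, 0.0]
contact_force: [1.0, 0.2, -1.2]
gripper_width: 0.0856
gripper_force: 0.0
time: 2.95
tcp_pos: [0.5292, -0.2564, 0.2011]
orientation: [-0.0, 0.176, 0.984, 0.0]
contact_force: [-0.4, 0.1, 0.2]
gripper_width: 0.0856
gripper_force: 0.0
3.0 [ 0.52933835 -0.25583086  0.2013057 ] [-2.47450128e-04  1.75399693e-01  9.84497161e-01  4.75816902e-04] [ 0.50732279  0.60128995 -0.32528536] 0.08547349490744423
[[-9.385e-01  3.454e-01 -3.000e-04]
 [ 3.454e-01  9.385e-01  1.000e-03]
 [ 7.000e-04  9.000e-04 -1.000e+00]]
[0.529, -0.257, 0.047] [[322.7781738  178.13885192]]
[0.529, -0.257, 0.096] [[322.67594062 190.20539614]]
[0.5397, 0.2136, 0.113] [[908.14683395   2.87214559]]
```

View pics/w2.png

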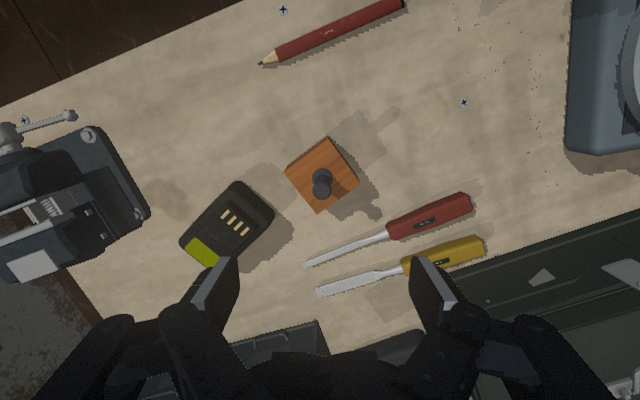

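The pin and stand appear at (322,178–190), matching the projection to about 1 px. I'll go down and grasp.

```bash
python3 -m creep '[{"tx":0,"ty":-1,"tz":29,"roll":0,"fingers":0},{"tx":0,"ty":0,"tz":29,"roll":0,"fingers":0},{"tx":0,"ty":0,"tz":29,"roll":0,"fingers":0},{"tx":0,"ty":0,"tz":29,"roll":0,"fingers":0},{"tx":0,"ty":0,"tz":20,"roll":0,"fingers":0},{"tx":0,"ty":0,"tz":9,"roll":0,"fingers":0},{"tx":0,"ty":0,"tz":0,"roll":0,"fingers":0.3},{"tx":0,"ty":0,"tz":0,"roll":0,"fingers":0.6},{"tx":0,"ty":0,"tz":0,"roll":0,"fingers":1},{"tx":0,"ty":0,"tz":0,"roll":0,"fingers":1},{"tx":0,"ty":0,"tz":0,"roll":0,"fingers":1},{"tx":0,"ty":0,"tz":0,"roll":0,"fingers":1},{"tx":0,"ty":0,"tz":0,"roll":0,"fingers":1},{"tx":0,"ty":0,"tz":0,"roll":0,"fingers":1}]' 60; python3 look.py w3
```

```text
time: 4.75
tcp_pos: [0.5291, -0.2583, 0.0566]
orientation: [0.0, 0.176, 0.984, -0.0]
contact_force: [0.9, -0.2, 1.6]
gripper_width: 0.0152
gripper_force: 58.6
4.8 [ 0.529083  -0.2582291  0.0565776] [ 1.46182171e-04  1.76029022e-01  9.84384962e-01 -9.84589860e-05] [-0.30960951 -0.31355543  1.72612941] 0.014836075814202288
[[-9.380e-01  3.466e-01  3.000e-04]
 [ 3.466e-01  9.380e-01 -2.000e-04]
 [-3.000e-04 -1.000e-04 -1.000e+00]]
[0.529, -0.257, 0.047] [[324.93692965 229.31848363]]
[0.529, -0.257, 0.096] [[325.3272317  268.32803987]]
[0.5397, 0.2136, 0.113] [[1842.5559356  -158.90973449]]
```

```bash
python3 -m creep '[{"tx":0,"ty":0,"tz":-15,"roll":0,"fingers":1},{"tx":0,"ty":0,"tz":-30,"roll":0,"fingers":1},{"tx":0,"ty":0,"tz":-40,"roll":0,"fingers":1},{"tx":0,"ty":0,"tz":-40,"roll":0,"fingers":1},{"tx":0,"ty":0,"tz":-15,"roll":0,"fingers":1},{"tx":8,"ty":22,"tz":0,"roll":0,"fingers":1},{"tx":15.3,"ty":44.6,"tz":0,"roll":0,"fingers":1},{"tx":15.3,"ty":44.6,"tz":0,"roll":0,"fingers":1},{"tx":15.3,"ty":44.6,"tz":0,"roll":0,"fingers":1},{"tx":15.3,"ty":44.6,"tz":0,"roll":0,"fingers":1},{"tx":15.3,"ty":44.6,"tz":0,"roll":0,"fingers":1},{"tx":15.3,"ty":44.6,"tz":0,"roll":0,"fingers":1},{"tx":15.3,"ty":44.6,"tz":0,"roll":0,"fingers":1},{"tx":15.3,"ty":44.6,"tz":0,"roll":0,"fingers":1},{"tx":15.3,"ty":44.6,"tz":0,"roll":0,"fingers":1},{"tx":7.3,"ty":22.6,"tz":0,"roll":0,"fingers":1},{"tx":0,"ty":0,"tz":0,"roll":0,"fingers":1},{"tx":0,"ty":0,"tz":0,"roll":0,"fingers":1},{"tx":0,"ty":0,"tz":0,"roll":0,"fingers":1}]'; python3 look.py w4
```

```text
time: 7.18
tcp_pos: [0.5401, 0.2116, 0.1964]
orientation: [-0.0, 0.177, 0.984, -0.0]
contact_force: [0.1, 0.4, -1.6]
gripper_width: 0.015
gripper_force: 58.9
7.225 [0.54013415 0.2118007  0.19648007] [ 3.18347973e-06  1.77006700e-01  9.84209595e-01 -3.19646004e-04] [ 0.82702879  0.43252553 -1.1768381 ] 0.014777931154733666
[[-9.373e-01  3.484e-01 -1.000e-04]
 [ 3.484e-01  9.373e-01 -6.000e-04]
 [-1.000e-04 -6.000e-04 -1.000e+00]]
[0.529, -0.257, 0.047] [[-23.40680351 295.36385424]]
[0.529, -0.257, 0.096] [[-72.18734605 322.35779908]]
[0.5397, 0.2136, 0.113] [[325.36960157 195.64196136]]
```

View pics/w4.png

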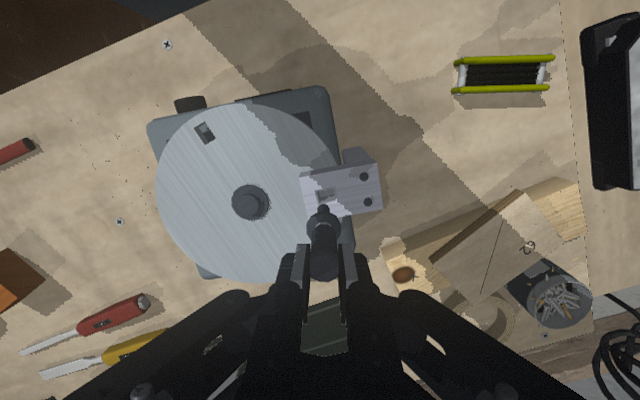

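The wrist view shows the pin's foot at about (323,209) and the slot just beyond it at (323,196), with the hole at (204,132). I'll crop to refine.

```bash
python3 - <<'E'
import pickle
from h import *
w=pickle.load(open("w4.pkl","rb"))
im=cv2.resize(w["img"][150:260,280:400],None,fx=5,fy=5,interpolation=2)
cv2.imwrite("pics/w4c.png",im[:,:,::-1])
T=np.array([.5401,.2118,.1964])
for z in (-.052,-.050,-.014,-.009,.0):print(z,proj(w,T+[0,0,z]))
E
```

```text
-0.052 [[323.62006446 208.44490601]]
-0.05 [[323.61757118 209.29362748]]
-0.014 [[323.56465206 227.3075169 ]]
-0.009 [[323.55584719 230.30473311]]
0.0 [[323.53887842 236.08097368]]
```

View pics/w4c.png

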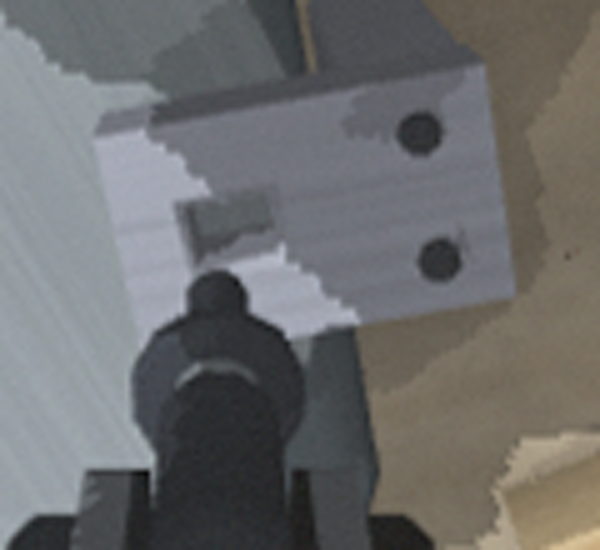

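The foot sits at px (323.2,209.2), within 0.4 px of where the tool pose predicts. The mouth's visible dark part is at crop (175–283,188–263), with screws at (419,133) and (440,260). I'll solve for the slot from the screws and bracket edges.

```bash
python3 - <<'E'
import pickle
from h import *
w=pickle.load(open("w4.pkl","rb"))
px=lambda c:(np.array(c,float)+.5)/5-.5+[280,150]
sc=onz(w,px([[419,133],[440,260]]),.116)
co=onz(w,px([[97,135],[485,65],[515,295],[300,338]]),.113)
u=sc[0]-sc[1];print("screw spacing",np.linalg.norm(u))
print("width", np.linalg.norm(co[1]-co[2]),"len",np.linalg.norm(co[0]-co[1]))
for a in ((co[1]-co[0]),(co[2]-co[3])): print("edge dir",np.degrees(np.arctan2(a[1],a[0])))
p=np.array([-u[1],u[0]]);print("screw perp",np.degrees(np.arctan2(p[1],p[0])))
for ang in (80.3,81.5):
    o=np.r_[np.cos(np.radians(ang)),np.sin(np.radians(ang)),0];x=np.r_[o[1],-o[0],0]
    S=sc.mean(0)-.036*o;S[2]=.113
    mid=((co-S)@x);print(ang,"slot",S,"edge offsets along rim",mid*1e3,"radial",((co-S)@o)*1e3)
    q=[S+a*x+b*o for a,b in((.0077,-.0095),(.0077,.0095),(-.0077,.0095),(-.0077,-.0095),(0,0))]
    print("mouth crop px",((proj(w,q)-[280,150]+.5)*5-.5).round())
E
```

```text
screw spacing 0.023848993210928038
width 0.043260680664752256 len 0.06903715448635613
edge dir 80.04956116266443
edge dir 81.77126697793163
screw perp -98.91740733834091
80.3 slot [0.53942842 0.21386594 0.113     ] edge offsets along rim [-21.33225726 -21.03049804  22.22983542  23.25993747] radial [-19.8826481   49.15384689  48.98052481   8.87391733]
mouth crop px [[186. 277.]
 [289. 259.]
 [274. 178.]
 [170. 197.]
 [230. 228.]]
81.5 slot [0.5401729  0.21374669 0.113     ] edge offsets along rim [-22.49789663 -20.75041232  22.49680365  22.68675037] radial [-19.42364302  49.59139156  48.51213142   8.39274715]
mouth crop px [[188. 282.]
 [290. 262.]
 [274. 182.]
 [170. 203.]
 [231. 232.]]
```

The slot comes out at about (0.5399, 0.2137), and both views agree. I'll shift by (0.9, 1.7) mm and lower the foot into the slot, stopping well above the disc.

```bash
python3 -m creep '[{"tx":0.9,"ty":1.7,"tz":0,"roll":0,"fingers":1},{"tx":0,"ty":0,"tz":13,"roll":0,"fingers":1},{"tx":0,"ty":0,"tz":13,"roll":0,"fingers":1},{"tx":0,"ty":0,"tz":4,"roll":0,"fingers":1},{"tx":0,"ty":0,"tz":4,"roll":0,"fingers":1},{"tx":0,"ty":0,"tz":4,"roll":0,"fingers":1},{"tx":0,"ty":0,"tz":0,"roll":0,"fingers":1},{"tx":0,"ty":0,"tz":0,"roll":0,"fingers":1}]'; python3 look.py w5; python3 - <<'E'
from cell import optics
import pickle,cv2,numpy as np
w=pickle.load(open("w5.pkl","rb"))
t=optics.snapshot("top");pickle.dump(t,open("t5.pkl","wb"))
im=np.zeros((500,800,3),np.uint8)
im[:,:500]=cv2.resize(w["img"][100:300,200:400],(500,500),interpolation=2)
im[:300,500:]=cv2.resize(t["img"][150:250,250:350],(300,300),interpolation=2)
cv2.imwrite("pics/c5.png",im[:,:,::-1])
E
```

```text
time: 8.22
tcp_pos: [0.5398, 0.2153, 0.1587]
orientation: [0.0, 0.176, 0.984, 0.0]
contact_force: [0.2, 0.2, -0.6]
gripper_width: 0.0148
gripper_force: 58.9
8.275 [0.53987259 0.2152771  0.15874294] [2.06642719e-04 1.75994842e-01 9.84391060e-01 1.18795065e-04] [ 0.97972733 -0.17648184 -0.61661767] 0.015085793854296724
[[-9.381e-01  3.465e-01  4.000e-04]
 [ 3.465e-01  9.381e-01  2.000e-04]
 [-4.000e-04  3.000e-04 -1.000e+00]]
[0.529, -0.257, 0.047] [[-63.42659096 316.1362091 ]]
[0.529, -0.257, 0.096] [[-124.4133445   349.71441999]]
[0.5397, 0.2136, 0.113] [[321.19570648 211.74965938]]
```

View pics/c5.png

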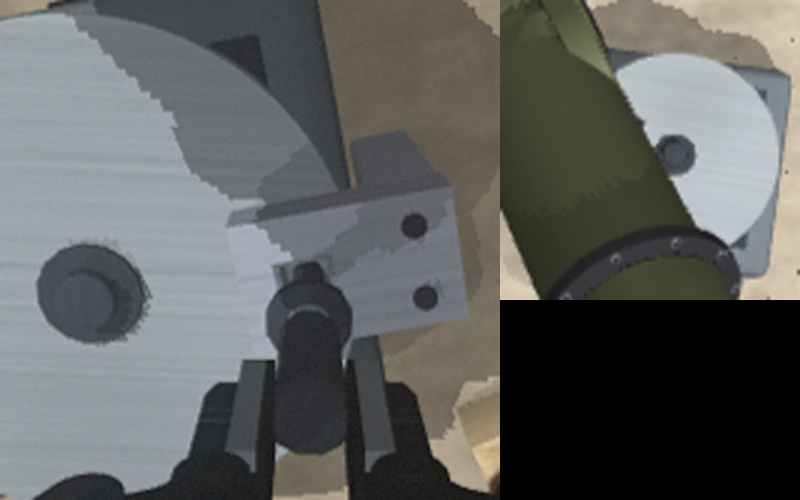

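The foot is about 6 mm into the slot with no side force. The top view is mostly blocked by the arm, but the wrist camera sees the disc. I'll lower to about 3 mm above the disc and track the hole with the wrist camera.

```bash
python3 -m creep '[{"tx":-0.4,"ty":-1.1,"tz":5,"roll":0,"fingers":1},{"tx":0,"ty":0,"tz":5,"roll":0,"fingers":1},{"tx":0,"ty":0,"tz":5,"roll":0,"fingers":1},{"tx":0,"ty":0,"tz":3,"roll":0,"fingers":1},{"tx":0,"ty":0,"tz":0,"roll":0,"fingers":1},{"tx":0,"ty":0,"tz":0,"roll":0,"fingers":1}]'; cat > hole.py <<'E'
import sys,os
from h import *
from cell import telemetry,optics
C=np.array([.5265,.1366,.085]);A=np.radians(np.arange(-180,180,1.0)); OUT=np.radians(80.6)
def prof(c):
    ps=[proj(c,np.c_[C[0]+r*np.cos(A),C[1]+r*np.sin(A),np.full(A.size,.085)]) for r in(.074,.078,.082)]
    g=cv2.cvtColor(c["img"],cv2.COLOR_RGB2GRAY)
    return np.mean([cv2.remap(g,p[:,:1].astype(np.float32),p[:,1:].astype(np.float32),1).ravel().astype(float) for p in ps],0)
def find(p,ref,thr=-25):
    d=np.where(ref>70,p-ref,0);d=np.convolve(np.r_[d[-4:],d,d[:4]],np.ones(9)/9,"valid")
    m=d<thr
    if m.sum()<3:return None
    w=-d*m; return np.angle(np.sum(w*np.exp(1j*A)))-OUT   # angle past slot
E
cat > cal.py <<'E'
from hole import *
P=[];T=[]
for i in range(33):
    T.append(telemetry.observe()["time"]);P.append(prof(optics.snapshot("wrist")))
P=np.array(P);ref=np.median(P,0);np.save("ref.npy",ref)
v=ref>70;print("visible deg rel slot",np.sort(((np.degrees(A[v]-OUT)+360)%360).astype(int))[::6])
for t,p in zip(T,P):
    a=find(p,ref);print(round(t,3),None if a is None else round(a%(2*np.pi),2),end=" | ")
s=telemetry.observe();print(s["time"],s["tcp_pos"],s["contact_force"])
E
python3 cal.py
```

```text
time: 9.07
tcp_pos: [0.5398, 0.2141, 0.1406]
orientation: [0.0, 0.176, 0.984, 0.0]
contact_force: [0.6, 0.0, -1.2]
gripper_width: 0.015
gripper_force: 58.9
visible deg rel slot [  0   6  12  18  24  30  36  42  48  54  60  66  72  78  84  90  96 102
 108 114 120 126 132 138 144 150 156 162 168 174 180 186 192 198 204 210
 216 222 228 234 240 304]
9.075 3.15 | 9.125 3.34 | 9.175 3.54 | 9.225 3.74 | 9.275 3.94 | 9.325 4.13 | 9.375 None | 9.425 None | 9.475 None | 9.525 None | 9.575 None | 9.625 None | 9.675 None | 9.725 None | 9.775 None | 9.825 None | 9.875 None | 9.925 None | 9.975 0.41 | 10.025 0.59 | 10.075 0.78 | 10.125 0.98 | 10.175 1.19 | 10.225 1.38 | 10.275 1.58 | 10.325 1.79 | 10.375 1.99 | 10.425 2.18 | 10.475 2.38 | 10.525 2.6 | 10.575 2.8 | 10.625 2.99 | 10.675 3.19 | 10.725 [0.53972588 0.21401132 0.14047152] [ 0.44029426  0.96664392 -0.80021677]
```

Tracking works. The free speed is about 3.96 rad/s and the hole passes the slot next at t≈11.46. I'll wait six rows, to 11.475, then drop onto the disc just behind it.

```bash
python3 -m creep '[{"tx":0,"ty":0,"tz":0,"roll":0,"fingers":1},{"tx":0,"ty":0,"tz":0,"roll":0,"fingers":1},{"tx":0,"ty":0,"tz":0,"roll":0,"fingers":1},{"tx":0,"ty":0,"tz":0,"roll":0,"fingers":1},{"tx":0,"ty":0,"tz":0,"roll":0,"fingers":1},{"tx":0,"ty":0,"tz":0,"roll":0,"fingers":1},{"tx":0,"ty":0,"tz":4,"roll":0,"fingers":1},{"tx":0,"ty":0,"tz":3.5,"roll":0,"fingers":1},{"tx":0,"ty":0,"tz":0,"roll":0,"fingers":1},{"tx":0,"ty":0,"tz":0,"roll":0,"fingers":1}]'; cat > trk.py <<'E'
from hole import *
ref=np.load("ref.npy")
for i in range(int(sys.argv[1])):
    s=telemetry.observe();a=find(prof(optics.snapshot("wrist")),ref)
    print(round(s["time"],3),None if a is None else round(a%(2*np.pi),3),(s["tcp_pos"]*1e3).round(1),s["contact_force"].round(1))
E
python3 trk.py 4
```

```text
time: 11.98
tcp_pos: [0.5409, 0.2143, 0.1343]
orientation: [0.001, 0.176, 0.984, 0.001]
contact_force: [-0.5, -0.8, 10.4]
gripper_width: 0.0149
gripper_force: 59.7
11.975 0.66 [540.9 214.3 134.3] [-0.5 -0.8 10.4]
12.025 0.66 [540.9 214.3 134.2] [-0.3 -0.7  9.7]
12.075 0.66 [540.9 214.3 134.2] [-0.1 -0.6  8.6]
12.125 0.66 [540.9 214.3 134.3] [-0.4 -0.4  7.6]
```

The disc is stalled at 0.66 rad past the slot under about 9 N. Now I'll ease off in small steps.

```bash
python3 -m creep '[{"tx":0,"ty":0,"tz":-1,"roll":0,"fingers":1},{"tx":0,"ty":0,"tz":0,"roll":0,"fingers":1}]' | head -2; python3 trk.py 3
```

```text
time: 12.42
tcp_pos: [0.5407, 0.2143, 0.1351]
12.425 0.655 [540.7 214.3 135.1] [-0.7 -0.4  6.8]
12.475 0.66 [540.7 214.3 135. ] [-0.6 -0.3  7. ]
12.525 0.66 [540.7 214.3 135. ] [-0.1 -0.5  7.6]
```

```bash
python3 -m creep '[{"tx":0,"ty":0,"tz":-0.6,"roll":0,"fingers":1},{"tx":0,"ty":0,"tz":0,"roll":0,"fingers":1}]' | head -2; python3 trk.py 4
```

```text
time: 12.82
tcp_pos: [0.5406, 0.2143, 0.1355]
12.825 0.655 [540.6 214.3 135.5] [-0.4 -0.1  6.5]
12.875 0.66 [540.6 214.3 135.5] [-0.1 -0.3  4.7]
12.925 0.655 [540.6 214.3 135.5] [-0.1 -1.4  6.9]
12.975 0.654 [540.6 214.3 135.4] [ 0.1 -1.1  6.6]
```

```bash
python3 -m creep '[{"tx":0,"ty":0,"tz":-0.6,"roll":0,"fingers":1},{"tx":0,"ty":0,"tz":0,"roll":0,"fingers":1}]' | head -2; python3 trk.py 5
```

```text
time: 13.28
tcp_pos: [0.5405, 0.2143, 0.1359]
13.275 0.655 [540.5 214.3 135.9] [-0.2  0.3  6.5]
13.325 0.654 [540.5 214.3 135.9] [-0.5 -0.   6.4]
13.375 0.655 [540.4 214.3 135.9] [ 0.4 -0.6  5.5]
13.425 0.655 [540.4 214.3 135.9] [-0.8  0.5  4.6]
13.475 0.655 [540.4 214.2 135.9] [-0.6 -0.7  5.5]
```

```bash
python3 -m creep '[{"tx":0,"ty":0,"tz":-0.6,"roll":0,"fingers":1},{"tx":0,"ty":0,"tz":0,"roll":0,"fingers":1}]' | head -2; python3 trk.py 5
```

```text
time: 13.78
tcp_pos: [0.5401, 0.2142, 0.1362]
13.775 0.654 [540.1 214.2 136.2] [-0.7  0.3  4.9]
13.825 0.654 [540.1 214.2 136.1] [-0.1  0.9  5.4]
13.875 0.654 [540.  214.2 136.1] [0.9 0.1 5. ]
13.925 0.654 [540.  214.2 136. ] [ 0.6 -0.7  5. ]
13.975 0.654 [540.  214.3 136. ] [-0.4  0.2  4.8]
```

```bash
python3 -m creep '[{"tx":0,"ty":0,"tz":-0.5,"roll":0,"fingers":1},{"tx":0,"ty":0,"tz":0,"roll":0,"fingers":1}]' | head -2; python3 trk.py 5
```

```text
time: 14.28
tcp_pos: [0.5398, 0.2141, 0.1363]
14.275 0.654 [539.8 214.1 136.3] [-0.   1.1  5.4]
14.325 0.654 [539.8 214.2 136.3] [-0.4  0.9  4.6]
14.375 0.654 [539.8 214.1 136.3] [1.  0.2 4.6]
14.425 0.654 [539.8 214.1 136.3] [-0.1 -0.2  4.1]
14.475 0.654 [539.8 214.2 136.3] [0.5 0.7 4.9]
```

```bash
python3 -m creep '[{"tx":0,"ty":0,"tz":-0.5,"roll":0,"fingers":1},{"tx":0,"ty":0,"tz":0,"roll":0,"fingers":1}]' | head -2; python3 trk.py 5
```

```text
time: 14.78
tcp_pos: [0.5397, 0.2141, 0.1367]
14.775 0.654 [539.7 214.1 136.7] [1.  0.5 4. ]
14.825 0.654 [539.7 214.1 136.7] [ 0.6 -0.1  3.4]
14.875 0.654 [539.7 214.1 136.7] [0.2 0.3 3.8]
14.925 0.654 [539.7 214.1 136.7] [0.7 0.  3.6]
14.975 0.654 [539.7 214.  136.7] [-0.2  1.1  3.4]
```

Now smaller steps.

```bash
python3 -m creep '[{"tx":0,"ty":0,"tz":-0.3,"roll":0,"fingers":1},{"tx":0,"ty":0,"tz":0,"roll":0,"fingers":1}]' | head -2; python3 trk.py 5
```

```text
time: 15.28
tcp_pos: [0.5396, 0.214, 0.137]
15.275 0.654 [539.6 214.  137. ] [0.9 0.3 2.8]
15.325 0.654 [539.7 214.  137. ] [ 0.  -0.6  2.3]
15.375 0.654 [539.6 214.1 137. ] [1.7 0.3 3.8]
15.425 0.654 [539.7 214.  137. ] [0.3 0.4 2.9]
15.475 0.654 [539.7 214.  137.1] [1.8 0.7 2.8]
```

```bash
python3 -m creep '[{"tx":0,"ty":0,"tz":-0.2,"roll":0,"fingers":1},{"tx":0,"ty":0,"tz":0,"roll":0,"fingers":1}]' | head -2; python3 trk.py 5
```

```text
time: 15.78
tcp_pos: [0.5397, 0.214, 0.1372]
15.775 0.654 [539.7 214.  137.2] [0.3 0.3 2.5]
15.825 0.654 [539.7 214.  137.2] [-0.9  0.4  3. ]
15.875 0.654 [539.6 214.1 137.2] [ 0.8 -0.3  3.2]
15.925 0.654 [539.7 214.  137.2] [-0.9  0.7  2.9]
15.975 0.654 [539.7 214.  137.3] [0.2 1.3 2.5]
```

```bash
python3 -m creep '[{"tx":0,"ty":0,"tz":-0.2,"roll":0,"fingers":1},{"tx":0,"ty":0,"tz":0,"roll":0,"fingers":1}]' | head -2; python3 trk.py 5
```

```text
time: 16.27
tcp_pos: [0.5397, 0.214, 0.1374]
16.275 0.654 [539.7 214.  137.4] [0.7 0.3 2.5]
16.325 0.654 [539.7 214.  137.4] [0.2 1.  1.1]
16.375 0.654 [539.7 214.1 137.4] [ 0.7 -0.3  1.6]
16.425 0.654 [539.7 214.  137.4] [-0.2  0.1  2. ]
16.475 0.654 [539.7 214.  137.4] [0.9 0.6 2. ]
```

```bash
python3 -m creep '[{"tx":0,"ty":0,"tz":-0.2,"roll":0,"fingers":1},{"tx":0,"ty":0,"tz":0,"roll":0,"fingers":1}]' | head -2; python3 trk.py 5
```

```text
time: 16.77
tcp_pos: [0.5397, 0.214, 0.1376]
16.775 0.654 [539.7 214.  137.6] [1.  0.9 1.1]
16.825 0.654 [539.7 214.  137.6] [-0.   1.3  2.1]
16.875 0.654 [539.7 214.  137.6] [0.  1.  1.4]
16.925 0.654 [539.7 214.1 137.7] [1.2 0.9 1.1]
16.975 0.654 [539.7 214.  137.6] [-0.   0.3  1.6]
```

```bash
python3 -m creep '[{"tx":0,"ty":0,"tz":-0.2,"roll":0,"fingers":1},{"tx":0,"ty":0,"tz":0,"roll":0,"fingers":1}]' | head -2; python3 trk.py 5
```

```text
time: 17.27
tcp_pos: [0.5397, 0.214, 0.1378]
17.275 0.654 [539.7 214.  137.8] [1.  0.7 1.2]
17.325 0.654 [539.7 214.  137.8] [0.8 1.1 1.1]
17.375 0.654 [539.7 214.  137.8] [0.4 1.  1.2]
17.425 0.654 [539.7 214.  137.8] [-0.4  0.9  1.5]
17.475 0.654 [539.7 214.1 137.8] [-0.3  1.   1.5]
```

```bash
python3 -m creep '[{"tx":0,"ty":0,"tz":-0.2,"roll":0,"fingers":1},{"tx":0,"ty":0,"tz":0,"roll":0,"fingers":1}]' | head -2; python3 trk.py 5
```

```text
time: 17.77
tcp_pos: [0.5397, 0.214, 0.138]
17.775 0.661 [539.7 214.  138. ] [-0.5  0.1 -0.2]
17.825 0.662 [539.7 214.  138.1] [0.4 0.2 1.6]
17.875 0.662 [539.7 214.  138. ] [ 0.5 -0.1  0.2]
17.925 0.662 [539.7 214.  138. ] [0.8 0.9 1.4]
17.975 0.662 [539.7 214.  138. ] [ 0.  -0.5  1.5]
```

It's beginning to slip, so 0.1 mm steps from here.

```bash
python3 -m creep '[{"tx":0,"ty":0,"tz":-0.1,"roll":0,"fingers":1},{"tx":0,"ty":0,"tz":0,"roll":0,"fingers":1}]' | head -2; python3 trk.py 6
```

```text
time: 18.27
tcp_pos: [0.5397, 0.214, 0.1382]
18.275 0.662 [539.7 214.  138.2] [ 0.7 -0.2  0.8]
18.325 0.662 [539.7 214.  138.1] [0.1 0.6 0.2]
18.375 0.662 [539.7 214.  138.2] [-0.3  0.6  0.3]
18.425 0.662 [539.7 214.1 138.2] [2.  0.4 0.1]
18.475 0.662 [539.7 214.  138.1] [0.6 0.4 0. ]
18.525 0.662 [539.7 214.  138.2] [ 1.1 -0.2  1.1]
```

```bash
python3 -m creep '[{"tx":0,"ty":0,"tz":-0.1,"roll":0,"fingers":1},{"tx":0,"ty":0,"tz":0,"roll":0,"fingers":1}]' | head -2; python3 trk.py 6
```

```text
time: 18.82
tcp_pos: [0.5396, 0.2141, 0.1383]
18.825 0.702 [539.6 214.1 138.3] [ 0.1 -0.1  0.8]
18.875 0.72 [539.6 214.  138.3] [ 0.1 -0.4  1.1]
18.925 0.739 [539.7 214.  138.3] [0.5 0.1 0.7]
18.975 0.759 [539.6 214.  138.2] [0.3 1.  0.7]
19.025 0.784 [539.7 214.  138.3] [0.5 0.8 0.5]
19.075 0.81 [539.7 214.  138.3] [-0.2  0.8  0.7]
```

It's creeping at 0.4–0.5 rad/s. I'll hold and watch.

```bash
python3 -m creep '[{"tx":0,"ty":0,"tz":0,"roll":0,"fingers":1},{"tx":0,"ty":0,"tz":0,"roll":0,"fingers":1},{"tx":0,"ty":0,"tz":0,"roll":0,"fingers":1},{"tx":0,"ty":0,"tz":0,"roll":0,"fingers":1},{"tx":0,"ty":0,"tz":0,"roll":0,"fingers":1},{"tx":0,"ty":0,"tz":0,"roll":0,"fingers":1}]' | head -2; python3 trk.py 4
```

```text
time: 19.88
tcp_pos: [0.5397, 0.214, 0.1383]
19.875 1.314 [539.7 214.  138.3] [1.  0.1 0.6]
19.925 1.348 [539.7 214.  138.3] [-0.4  0.8  0.5]
19.975 1.384 [539.7 214.  138.3] [ 0.7  0.3 -0.1]
20.025 1.417 [539.7 214.1 138.3] [ 0.5  0.2 -0.2]
```

Creep is steady at about 0.68 rad/s, which leaves around 7 s. Meanwhile I'll check whether the scene or top camera covers the arc the wrist camera can't see.

```bash
python3 -m creep '[{"tx":0,"ty":0,"tz":0,"roll":0,"fingers":1},{"tx":0,"ty":0,"tz":0,"roll":0,"fingers":1}]' | head -1; python3 trk.py 1; python3 - <<'E'
from hole import *
for n in("scene","top"):
    c=optics.snapshot(n);p=prof(c);np.save(n+"0.npy",p)
    o=np.argsort((A-OUT)%(2*np.pi));print(n,p[o][::10].astype(int))
E
python3 trk.py 2
```

```text
time: 20.32
20.325 1.616 [539.7 214.  138.3] [-0.5 -1.1  0.5]
scene [167 154 109 123 124 127 139 177 188 168 163 188 184 183 183 182 181 180
 181 182 182 184 184 182 182 184 185 185 184 186 185 182 182 164 152 164]
top [ 66  65  59  58  59  59  40  56  60  54  56  55  55 193 197 194 193 192
 193 193 194 194 196 193 192 193 196 193 195 196 197 192  57  63  65  67]
20.475 1.718 [539.7 214.1 138.3] [0.9 0.4 1.7]
20.525 1.752 [539.7 214.  138.2] [-0.1  0.1 -0.1]
```

```bash
sed -e 's/ref.npy/scene0.npy/;s/"wrist"/"scene"/' trk.py > trs.py; python3 -m creep '[{"tx":0,"ty":0,"tz":0,"roll":0,"fingers":1},{"tx":0,"ty":0,"tz":0,"roll":0,"fingers":1},{"tx":0,"ty":0,"tz":0,"roll":0,"fingers":1},{"tx":0,"ty":0,"tz":0,"roll":0,"fingers":1},{"tx":0,"ty":0,"tz":0,"roll":0,"fingers":1},{"tx":0,"ty":0,"tz":0,"roll":0,"fingers":1},{"tx":0,"ty":0,"tz":0,"roll":0,"fingers":1},{"tx":0,"ty":0,"tz":0,"roll":0,"fingers":1}]' | head -1; python3 trk.py 2; python3 trs.py 2;python3 trk.py 1
```

```text
time: 21.58
21.575 2.457 [539.7 214.  138.3] [0.2 0.9 0.9]
21.625 2.493 [539.7 214.  138.3] [ 0.1  1.  -0.3]
21.675 2.528 [539.7 214.1 138.3] [-0.8  1.   0.6]
21.725 2.557 [539.7 214.  138.3] [ 0.2 -1.1  0.2]
21.775 2.599 [539.7 214.1 138.3] [ 0.2  0.7 -0.1]
```

The scene tracker agrees with the wrist one. Holding until the hole is near.

```bash
python3 -m creep '[{"tx":0,"ty":0,"tz":0,"roll":0,"fingers":1},{"tx":0,"ty":0,"tz":0,"roll":0,"fingers":1},{"tx":0,"ty":0,"tz":0,"roll":0,"fingers":1},{"tx":0,"ty":0,"tz":0,"roll":0,"fingers":1},{"tx":0,"ty":0,"tz":0,"roll":0,"fingers":1},{"tx":0,"ty":0,"tz":0,"roll":0,"fingers":1},{"tx":0,"ty":0,"tz":0,"roll":0,"fingers":1},{"tx":0,"ty":0,"tz":0,"roll":0,"fingers":1},{"tx":0,"ty":0,"tz":0,"roll":0,"fingers":1},{"tx":0,"ty":0,"tz":0,"roll":0,"fingers":1},{"tx":0,"ty":0,"tz":0,"roll":0,"fingers":1},{"tx":0,"ty":0,"tz":0,"roll":0,"fingers":1},{"tx":0,"ty":0,"tz":0,"roll":0,"fingers":1},{"tx":0,"ty":0,"tz":0,"roll":0,"fingers":1},{"tx":0,"ty":0,"tz":0,"roll":0,"fingers":1},{"tx":0,"ty":0,"tz":0,"roll":0,"fingers":1},{"tx":0,"ty":0,"tz":0,"roll":0,"fingers":1},{"tx":0,"ty":0,"tz":0,"roll":0,"fingers":1},{"tx":0,"ty":0,"tz":0,"roll":0,"fingers":1},{"tx":0,"ty":0,"tz":0,"roll":0,"fingers":1}]' | head -1; python3 trs.py 3
```

```text
time: 24.32
24.325 None [539.7 214.1 138.3] [ 0.9  0.4 -0.1]
24.375 None [539.7 214.  138.3] [0.6 0.2 0.4]
24.425 None [539.7 214.1 138.3] [0.2 0.6 0.4]
```

```bash
python3 - <<'E'
from hole import *
o=np.argsort((A-OUT)%(2*np.pi))
for n in("top","scene"):
    t=telemetry.observe()["time"];p=prof(optics.snapshot(n));r=np.load(n+"0.npy");d=(p-r)[o]
    k=np.where(np.abs(d)>12)[0];print(n,t,list(zip(k,d[k].astype(int))))
E
```

```text
top 24.475 [(np.int64(245), np.int64(-18)), (np.int64(246), np.int64(-55)), (np.int64(247), np.int64(-91)), (np.int64(248), np.int64(-114)), (np.int64(249), np.int64(-122)), (np.int64(250), np.int64(-123)), (np.int64(251), np.int64(-122)), (np.int64(252), np.int64(-120)), (np.int64(253), np.int64(-119)), (np.int64(254), np.int64(-105)), (np.int64(255), np.int64(-67)), (np.int64(256), np.int64(-28))]
scene 24.525 [(np.int64(89), np.int64(12)), (np.int64(90), np.int64(18)), (np.int64(91), np.int64(24)), (np.int64(92), np.int64(31)), (np.int64(93), np.int64(35)), (np.int64(94), np.int64(39)), (np.int64(95), np.int64(41)), (np.int64(96), np.int64(42)), (np.int64(97), np.int64(41)), (np.int64(98), np.int64(38)), (np.int64(99), np.int64(30)), (np.int64(100), np.int64(20)), (np.int64(101), np.int64(12)), (np.int64(247), np.int64(-14)), (np.int64(248), np.int64(-17)), (np.int64(249), np.int64(-20)), (np.int64(250), np.int64(-23)), (np.int64(251), np.int64(-23)), (np.int64(252), np.int64(-22)), (np.int64(253), np.int64(-21)), (np.int64(254), np.int64(-18)), (np.int64(255), np.int64(-15)), (np.int64(256), np.int64(-12))]
```

The hole is at 251° and moving at 0.66 rad/s, clearest in the top view.

```bash
cat > trx.py <<'E'
from hole import *
o=np.argsort((A-OUT)%(2*np.pi))
for n in sys.argv[1:]:
    s=telemetry.observe();p=prof(optics.snapshot(n));r=np.load(n+"0.npy");d=np.convolve((p-r)[o],np.ones(5)/5,"same")
    w=np.where((d<-9)&(np.arange(360)>150),-d,0);print(n,s["time"],round(np.radians((w*np.arange(360)).sum()/max(w.sum(),1)),3),int(d.min()),s["contact_force"][2].round(1),s["tcp_pos"].round(4))
E
python3 -m creep '[{"tx":0,"ty":0,"tz":0,"roll":0,"fingers":1},{"tx":0,"ty":0,"tz":0,"roll":0,"fingers":1},{"tx":0,"ty":0,"tz":0,"roll":0,"fingers":1},{"tx":0,"ty":0,"tz":0,"roll":0,"fingers":1},{"tx":0,"ty":0,"tz":0,"roll":0,"fingers":1},{"tx":0,"ty":0,"tz":0,"roll":0,"fingers":1},{"tx":0,"ty":0,"tz":0,"roll":0,"fingers":1}]' | head -1; python3 trx.py top scene top scene
```

```text
time: 25.45
top 25.45 5.006 -122 1.1 [0.5397 0.214  0.1383]
scene 25.5 5.023 -44 0.3 [0.5397 0.2141 0.1383]
top 25.55 5.071 -131 0.1 [0.5397 0.2141 0.1383]
scene 25.6 5.086 -46 0.2 [0.5397 0.2141 0.1383]
```

```bash
python3 -m creep '[{"tx":0,"ty":0,"tz":0,"roll":0,"fingers":1},{"tx":0,"ty":0,"tz":0,"roll":0,"fingers":1},{"tx":0,"ty":0,"tz":0.04,"roll":0,"fingers":1},{"tx":0,"ty":0,"tz":0,"roll":0,"fingers":1},{"tx":0,"ty":0,"tz":0,"roll":0,"fingers":1},{"tx":0,"ty":0,"tz":0,"roll":0,"fingers":1}]' | head -1; python3 trx.py scene scene scene scene
```

```text
time: 26.4
scene 26.4 5.588 -45 1.1 [0.5397 0.214  0.1382]
scene 26.45 5.615 -40 1.1 [0.5397 0.214  0.1383]
scene 26.5 5.645 -39 0.9 [0.5397 0.2141 0.1382]
scene 26.55 5.674 -36 0.8 [0.5397 0.214  0.1382]
```

```bash
python3 -m creep '[{"tx":0,"ty":0,"tz":0.06,"roll":0,"fingers":1},{"tx":0,"ty":0,"tz":0,"roll":0,"fingers":1},{"tx":0,"ty":0,"tz":0,"roll":0,"fingers":1}]' | head -1; python3 trx.py scene scene scene scene
```

```text
time: 26.98
scene 26.975 0.0 -8 1.1 [0.5397 0.2141 0.1382]
scene 27.025 0.0 -7 -0.8 [0.5397 0.214  0.1382]
scene 27.075 0.0 -7 0.5 [0.5397 0.2141 0.1382]
scene 27.125 0.0 -7 1.3 [0.5397 0.214  0.1382]
```

```bash
python3 - <<'E'
from hole import *
o=np.argsort((A-OUT)%(2*np.pi))
for n,f in(("scene","scene0"),("wrist","ref"),("scene","scene0"),("wrist","ref")):
    t=telemetry.observe()["time"];p=prof(optics.snapshot(n))[o];r=np.load(f+".npy")[o];d=np.convolve(p-r,np.ones(3)/3,"same")
    print(n,t,"ref",r[296::4].astype(int),"d",d[296::4].astype(int))
E
```

```text
scene 27.175 ref [186 185 183 182 182 183 182 182 175 147 132 152 163 164 164 166] d [-3 -2  0  2  2  3  4  5  9  8  3  0  0  0  0  0]
wrist 27.225 ref [36 37 71 47 43 43 45 47 45 42 42 44 44 59 52 47] d [  0  -5   2   0   2   0   0   0   0   0   0   0   0 -10   2  -8]
scene 27.275 ref [186 185 183 182 182 183 182 182 175 147 132 152 163 164 164 166] d [-3 -2  0  1  1  2  4  5  8  6  5  1  0  1  0  0]
wrist 27.325 ref [36 37 71 47 43 43 45 47 45 42 42 44 44 59 52 47] d [ 0 -5  1  1  2  0  0  0  1  0  0  0  0 -9  2 -7]
```

The hole is now under the bracket and hidden. The brushed streaks on the disc turn with it, so I'll use their direction as an angle gauge, checked against earlier frames.

```bash
cat > strk.py <<'E'
from hole import *
import pickle
# rectified patch on the disc face, world 2 px/mm, on the -y side (visible)
def patch(c,cx,cy,h=.025,n=120):
    P=[[cx-h,cy-h],[cx+h,cy-h],[cx+h,cy+h],[cx-h,cy+h]]
    src=proj(c,[[*p,.085] for p in P]).astype(np.float32)
    H=cv2.getPerspectiveTransform(src,np.float32([[0,0],[n,0],[n,n],[0,n]]))
    return cv2.warpPerspective(cv2.cvtColor(c["img"],cv2.COLOR_RGB2GRAY).astype(np.float32),H,(n,n),flags=cv2.INTER_LINEAR)
def ori(c,cx,cy):
    g=cv2.GaussianBlur(patch(c,cx,cy),(0,0),1.5);y,x=np.gradient(g);z=(x+1j*y)**2
    z=z[8:-8,8:-8];m=np.abs(z)<np.percentile(np.abs(z),97);z=z[m].sum()/np.abs(z[m]).sum()
    return (np.angle(z)/2+np.pi/2)%np.pi,abs(z)   # streak direction, world
E
python3 - <<'E'
from strk import *
d=pickle.load(open("a.pkl","rb"));t5=pickle.load(open("t5.pkl","rb"));w4=pickle.load(open("w4.pkl","rb"));w5=pickle.load(open("w5.pkl","rb"))
def hp(c,uv):
    p=onz(c,uv,.085)[0]-C; return (np.arctan2(p[1],p[0])-OUT)%(2*np.pi)
for nm,c,a in(("a",d["top"],hp(d["top"],[302.6,174.4])),("t5",t5,-.03%(2*np.pi)),("w4",w4,hp(w4,[204,132])),("w5",w5,-.23%(2*np.pi)),("scene",d["scene"],hp(d["top"],[302.6,174.4])-.2)):
    for q in ((.535,.09),(.50,.10)):
        f,m=ori(c,*q);print(nm,"hole",round(a,2),"streak",round(f,2),round(m,2),"streak-hole mod pi",round((f-a)%np.pi,2))
for n in("scene","wrist","top")*2:
    t=telemetry.observe()["time"];c=optics.snapshot(n)
    print(n,t,[np.round(ori(c,*q),3) for q in((.535,.09),(.50,.10))])
    pickle.dump(c,open(f"n_{n}.pkl","wb"))
E
```

```text
a hole 5.05 streak 0.12 0.77 streak-hole mod pi 1.35
a hole 5.05 streak 0.13 0.61 streak-hole mod pi 1.36
t5 hole 6.25 streak 1.51 0.73 streak-hole mod pi 1.54
t5 hole 6.25 streak 1.41 0.82 streak-hole mod pi 1.44
w4 hole 1.87 streak 0.15 0.79 streak-hole mod pi 1.42
w4 hole 1.87 streak 0.15 0.88 streak-hole mod pi 1.41
w5 hole 6.05 streak 1.16 0.77 streak-hole mod pi 1.39
w5 hole 6.05 streak 1.17 0.85 streak-hole mod pi 1.4
scene hole 4.85 streak 3.08 0.14 streak-hole mod pi 1.37
scene hole 4.85 streak 0.8 0.18 streak-hole mod pi 2.24
scene 27.375 [array([1.367, 0.257], dtype=float32), array([1.329, 0.387], dtype=float32)]
wrist 27.425 [array([1.229, 0.806], dtype=float32), array([1.23 , 0.864], dtype=float32)]
top 27.475 [array([1.403, 0.61 ], dtype=float32), array([1.315, 0.81 ], dtype=float32)]
scene 27.525 [array([1.329, 0.29 ], dtype=float32), array([1.357, 0.295], dtype=float32)]
wrist 27.575 [array([1.301, 0.808], dtype=float32), array([1.299, 0.844], dtype=float32)]
top 27.625 [array([1.474, 0.711], dtype=float32), array([1.379, 0.795], dtype=float32)]
```

The wrist streak gauge (offset 1.40) puts the hole at about −0.055 rad now, moving at 0.47 rad/s. It's arriving, so I'll add a modest push.

```bash
python3 -m creep '[{"tx":0,"ty":0,"tz":1.5,"roll":0,"fingers":1},{"tx":0,"ty":0,"tz":0.5,"roll":0,"fingers":1}]' | head -6; cat > st.py <<'E'
from strk import *
for i in range(int(sys.argv[1])):
    s=telemetry.observe();c=optics.snapshot("wrist");f=[ori(c,*q)[0] for q in((.535,.09),(.50,.10))]
    print(s["time"],"hole",((np.array(f)-1.40+np.pi/2)%np.pi-np.pi/2).round(3),s["contact_force"].round(1),s["tcp_pos"].round(4))
pickle.dump(c,open("last.pkl","wb"))
E
python3 st.py 4
```

```text
time: 27.92
tcp_pos: [0.5398, 0.214, 0.1361]
orientation: [0.0, 0.176, 0.984, -0.0]
contact_force: [0.6, -1.0, 1.7]
gripper_width: 0.0149
gripper_force: 59.3
27.925 hole [0.057 0.058] [ 0.6 -1.   1.7] [0.5398 0.214  0.1361]
27.975 hole [0.059 0.055] [ 0.6 -0.3  2.4] [0.5398 0.214  0.1361]
28.025 hole [0.062 0.059] [ 0.2 -0.3  2.3] [0.5398 0.214  0.1362]
28.075 hole [0.055 0.059] [ 0.7 -0.4  0.9] [0.5398 0.214  0.1362]
```

TCP is 2 mm lower but the force is only about 2 N, against 5 N at this height on the face, and the disc has stopped, so the pin looks to be in. Pushing further in steps.

```bash
python3 -m creep '[{"tx":0,"ty":0,"tz":1,"roll":0,"fingers":1},{"tx":0,"ty":0,"tz":1,"roll":0,"fingers":1},{"tx":0,"ty":0,"tz":0,"roll":0,"fingers":1}]' | head -6;python3 st.py 3
```

```text
time: 28.5
tcp_pos: [0.5399, 0.2141, 0.1344]
orientation: [0.0, 0.176, 0.984, 0.0]
contact_force: [-0.4, 0.1, 5.4]
gripper_width: 0.0155
gripper_force: 59.6
28.5 hole [0.06  0.058] [-0.4  0.1  5.4] [0.5399 0.2141 0.1344]
28.55 hole [0.064 0.061] [ 0.5 -0.3  5.1] [0.5399 0.2141 0.1344]
28.6 hole [0.057 0.055] [-0.7 -0.7  4.7] [0.5399 0.2141 0.1344]
```

The force rises with the push, so the foot is about 1.5 mm in with its taper hung on the hole edge. I'll push a bit more, still well under 25 N.

```bash
python3 -m creep '[{"tx":0,"ty":0,"tz":1,"roll":0,"fingers":1},{"tx":0,"ty":0,"tz":1,"roll":0,"fingers":1},{"tx":0,"ty":0,"tz":0,"roll":0,"fingers":1}]' | head -6;python3 st.py 3
```

```text
time: 29.02
tcp_pos: [0.5394, 0.214, 0.1317]
orientation: [-0.0, 0.176, 0.984, -0.0]
contact_force: [1.2, -0.3, 0.3]
gripper_width: 0.0147
gripper_force: 59.9
29.025 hole [0.048 0.043] [ 1.2 -0.3  0.3] [0.5394 0.214  0.1317]
29.075 hole [0.049 0.042] [0.7 0.1 0.4] [0.5395 0.214  0.1317]
29.125 hole [0.052 0.05 ] [ 2.2  0.5 -0.2] [0.5395 0.214  0.1318]
```

It snapped in: the force fell to zero and the hole shifted back. Pushing home.

```bash
python3 -m creep '[{"tx":0,"ty":0,"tz":1.5,"roll":0,"fingers":1},{"tx":0,"ty":0,"tz":1.5,"roll":0,"fingers":1},{"tx":0,"ty":0,"tz":1.5,"roll":0,"fingers":1},{"tx":0,"ty":0,"tz":1.5,"roll":0,"fingers":1},{"tx":0,"ty":0,"tz":0,"roll":0,"fingers":1}]' | head -6;python3 st.py 3
```

```text
time: 29.8
tcp_pos: [0.5398, 0.2141, 0.1263]
orientation: [0.0, 0.176, 0.984, 0.0]
contact_force: [-0.0, -0.6, 4.8]
gripper_width: 0.0152
gripper_force: 60.3
29.8 hole [0.051 0.044] [-0.  -0.6  4.8] [0.5398 0.2141 0.1263]
29.85 hole [0.053 0.045] [-0.3  0.3  5. ] [0.5398 0.2141 0.1264]
29.9 hole [0.05  0.045] [ 0.2 -0.9  4.9] [0.5398 0.2141 0.1264]
```

```bash
python3 - <<'E'
import pickle,cv2
w=pickle.load(open("last.pkl","rb"))
cv2.imwrite("pics/home.png",cv2.resize(w["img"][170:290,250:400],None,fx=4,fy=4,interpolation=2)[:,:,::-1])
E
```

```text
(no output)
```

View pics/home.png

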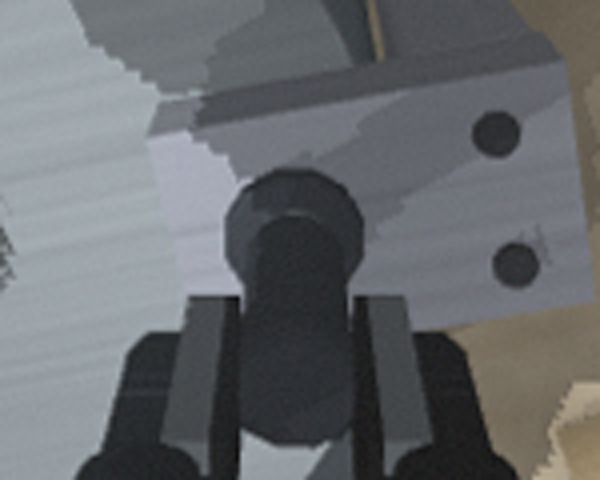

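The collar (around (295,235)) sits on the bracket with the shaft fully in. I'll ease the spring, release and retreat.

```bash
python3 -m creep '[{"tx":0,"ty":0,"tz":-2,"roll":0,"fingers":1},{"tx":0,"ty":0,"tz":0,"roll":0,"fingers":0.8},{"tx":0,"ty":0,"tz":0,"roll":0,"fingers":0.5},{"tx":0,"ty":0,"tz":0,"roll":0,"fingers":0.2},{"tx":0,"ty":0,"tz":0,"roll":0,"fingers":0.2},{"tx":0,"ty":0,"tz":0,"roll":0,"fingers":0.2},{"tx":0,"ty":0,"tz":-10,"roll":0,"fingers":0.2},{"tx":0,"ty":0,"tz":-25,"roll":0,"fingers":0.2},{"tx":0,"ty":0,"tz":-35,"roll":0,"fingers":0.2},{"tx":0,"ty":0,"tz":-30,"roll":0,"fingers":0.2},{"tx":0,"ty":0,"tz":0,"roll":0,"fingers":0.2},{"tx":0,"ty":0,"tz":0,"roll":0,"fingers":0.2}]';python3 st.py 3; python3 - <<'E'
import pickle,cv2
from h import *
w=pickle.load(open("last.pkl","rb"))
u=proj(w,[[.5399,.2137,.113]])[0].astype(int);print(u)
for z in(.113,.118,.167):print(z,proj(w,[[.5399,.2137,z]])-u+[60,50])
im=w["img"][max(u[1]-50,0):u[1]+50,u[0]-60:u[0]+60]
cv2.imwrite("pics/end.png",cv2.resize(im,None,fx=5,fy=5,interpolation=2)[:,:,::-1])
E
```

```text
time: 31.45
tcp_pos: [0.5394, 0.2139, 0.228]
orientation: [-0.0, 0.176, 0.984, -0.0]
contact_force: [-0.3, 0.2, -1.3]
gripper_width: 0.0681
gripper_force: 0.0
31.45 hole [0.057 0.047] [-0.3  0.2 -1.3] [0.5394 0.2139 0.228 ]
31.5 hole [0.054 0.064] [-0.4 -0.1 -0.6] [0.5392 0.2138 0.2275]
31.55 hole [0.053 0.056] [0.5 0.3 0. ] [0.5391 0.2138 0.2272]
[323 188]
0.113 [[60.7084201  50.40717618]]
0.118 [[60.70309539 51.78581237]]
0.167 [[60.64001478 68.1181929 ]]
```

View pics/end.png

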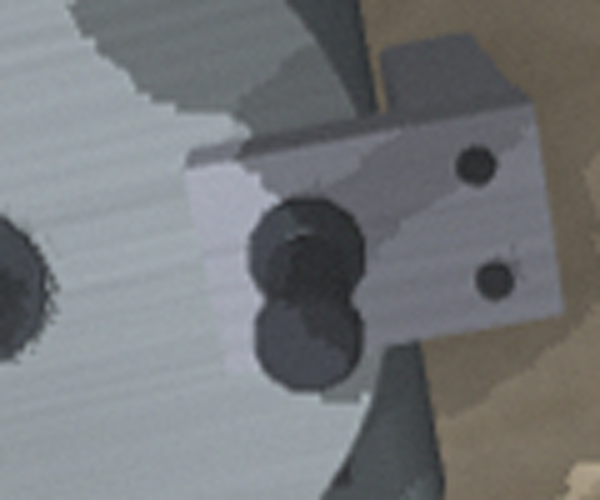

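The pin stands upright: collar at crop (306,255) and top at (309,337), against predictions of (303,258) and (303,342). The disc is still.

```bash
python3 -c "
from cell import manip;print(manip.job_done())"
```

```text
the job is handed in; nothing more can be done
None
```

The job is handed in: the pin slowed the disc to about 0.5 rad/s, snapped into the hole and was pushed home and let go. The last pictures, at about 31.5 s of the 64 s, show it upright with its collar on the bracket and the disc still; the verdict was not shown.

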